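# Check a blown glass cell for strain in the light path of the strain viewer

### The job

Check the tall glass cell for strain. A closed sample tin has been left on the strain viewer, in the way of the light: stack it squarely on top of the column of two tins, leaving the column where it stands, and throw the viewer's lamp switch fully over to on. With the light path clear, take the tall cell out of its rack by its two frosted faces only, never touching the clear ones with the fingers, and hold it upright in the light path, its clear faces square across the light and its window centred on the optical axis; finish while still holding it there, with the tins still stacked, the lamp still on, and the short cells and everything else on the bench left alone.

Things in the scene. Friction and masses are not known exactly. Their poses are not given: they have to be found in the camera images.
- strain_viewer: bench polariscope, fixed: grey base plate 320 x 130 mm, top 12 mm above the bench; lamp house at +x, 124 mm wide, top at 124 mm, front 85 mm from the origin; round analyser at -x, 97 mm across, top at 121 mm, 13 mm thick, 120 mm from the origin; open gap between. Origin: centre of the underside, at bench level; x along the light from analyser to lamp, z up
- light_path (a point): the point on the optical axis in the middle of the viewer's open gap, 72 mm above the bench; its x axis runs along the light, horizontally, its z axis is up
- lamp_switch (a joint): steel bat toggle on top of the lamp house, rad: 0 = off, leaning 20 deg towards the analyser (viewer -x); 0.70 = fully on, leaning 20 deg to viewer +x. Pivot 5 mm above the lamp house, 99 mm from the viewer's origin along its +x (y = 0). Light friction (about 1 N at the tip); stays where it is left
- switch_tip (a point): the rounded top end of the toggle, 37 mm from its pivot; the bat is 12 mm thick there
- column_tin: lower tin of the column: closed slip-lid sample tin of bare metal, 86 (its x) x 56 (its y) x 46 mm, 0.26 kg, standing loose on the bench. Origin: centre of the underside
- tall_cell: the tall open glass cell (cuvette), 20 (x) x 30 (y) x 64 mm, 0.06 kg, hollow, walls 3 mm: the faces 30 mm apart, looking along its +y and -y, are frosted; the faces 20 mm apart, looking along its +x and -x, are clear. It stands 20 mm deep in any one of the rack's three pockets. Origin: centre of the underside; z up
- tall_cell_clear_walls: the two clear walls of the tall cell, 24 mm wide, which the fingers must not touch. Same origin and axes as tall_cell
- cell_window (a point): centre of the tall cell's window: on its middle axis, 26 mm above its underside; x is the direction through the clear faces
- cell_rack: beech rack fixed to the bench, 170 (its x) x 64 x 30 mm, with three pockets 52 mm apart along its x, each 20 mm deep with 1.5 mm of play on every side; the cells' x lies along the rack's x. Origin: centre of the underside
- short_cell_a: short cell of the same make, 20 x 30 x 40 mm, in another pocket of the rack; to be left alone. Origin: centre of the underside
- short_cell_b: another such short cell, 40 mm tall, in the third pocket; to be left alone. Origin: centre of the underside
- steel_cup: dark steel cup, 66 mm across, 38 mm tall, a bystander
- mug: pale mug, 82 mm across and 94 mm tall, a bystander
- graphite_paddle: graphite paddle with a beech grip, 260 mm long and 22 mm high, lying near the bench's front edge, a bystander
- spanner: steel spanner, 213 mm long, 5 mm thick, lying near the bench's front edge, a bystander
- wax_cake: round cake of wax, 68 mm across, 21 mm high, a bystander
- column_top_tin: upper tin of the column, the same, standing loose and nearly square on column_tin. Origin: centre of the underside
- stray_tin: the tin to be put away: same as column_tin (0.18 to 0.37 kg), closed, standing on the viewer's base plate in the gap, its long side along the light. Origin: centre of the underside; x along its 86 mm

How it is judged:
At the end, for the whole second after the job is handed in: Stray tin flat and still on the column's top tin, within 9 mm and 8 deg of it, column unmoved (20 mm); switch past 0.55 rad; fingers hold the cell still, clear walls untouched, clear of the viewer, upright within 7 deg, window within 8 mm of the axis (35 mm along the light), square within 8 deg (horizontal distance between stray_tin and column_top_tin below 0.009 m and angle between the x axis of stray_tin and the x axis of column_top_tin, either way round below 0.14 rad and horizontal distance between column_top_tin and column_tin below 0.012 m and height (world z) of stray_tin above 0.085 m and angle between stray_tin's own z axis and vertical below 0.06 rad and linear speed of each of stray_tin, tall_cell below 0.02 m/s and distance of column_tin from where it was at the start of the episode below 0.02 m and value of joint lamp_switch above 0.55 rad and x of cell_window in the frame of light_path between -0.035 and 0.035 m and y of cell_window in the frame of light_path between -0.008 and 0.008 m and z of cell_window in the frame of light_path between -0.008 and 0.008 m and angle between the x axis of tall_cell and the x axis of light_path, either way round below 0.14 rad and angle between tall_cell's own z axis and vertical below 0.12 rad and contact force between the fingers and tall_cell above 1 N and contact force between tall_cell and strain_viewer below 0.05 N and contact force between the fingers and tall_cell_clear_walls below 0.5 N); the arm keeps its last pose, push and grip.
It fails at once if the fingers touch the clear walls of the tall cell (contact force between the fingers and tall_cell_clear_walls above 0.5 N).
It fails at once if the tall cell is tipped over (angle between tall_cell's own z axis and vertical above 0.6 rad).
It fails at once if a short cell is taken or tipped (distance of any of short_cell_a, short_cell_b from where it was at the start of the episode above 0.012 m).
It fails at once if a bystander is pushed aside by more than 25 mm (distance of any of steel_cup, mug, graphite_paddle, spanner, wax_cake from where it was at the start of the episode above 0.025 m).
It also fails if it takes over 66 s, if anything falls off the work surface, if the arm or the gripper's body presses on something with over 40 N, if the wrist force passes 120 N, or if a joint passes its speed limit or range.

### The arm

A 7-joint arm with a two-finger parallel gripper is mounted at the origin on a cart in front of the work surface, level with it; the furniture and walls round the work are solid. World frame = base frame: x ahead of the robot, y to its left, z up, the work surface at z = 0. Lengths are in m, angles in rad, forces in N, time in s.
With the tool pointing down it reaches from about 0.4 to 0.9 m from the base axis. Payload 5.6 kg.
Tool frame: the origin (TCP) lies at the very end of the fingers, on their centre line; the grasp point (between the pads) lies 19 mm behind it; z points along the fingers, y is the direction in which the jaws open and shut (so a half turn about z gives the same grasp; the last joint's range is limited). The gripper opens to 92 mm and grips with 3 to 60 N. Pads are 20 mm wide; open, the fingers measure 128 mm over their backs; the gripper's body (75 mm by 189 mm) begins 69 mm behind the grasp point.
Start: joints at [1.287, 0.468, -0.012, 1.603, 0.006, 1.071, -0.056], TCP at [0.155, -0.631, 0.215] pointing down, gripper open.
Joint ranges: [-2.53, 2.53], [-0.31, 2.02], [-1.57, 1.55], [0.28, 2.44], [-1.29, 4.43], [0.15, 1.84], [-2.92, 2.92]. Speed limits (rad/s): [2.57, 2.57, 3.14, 3.14, 3.14, 3.14, 3.14].

### API

Orientations are given as a unit quaternion [w, x, y, z].
In Python, from station import * gives the robot as it stands. The module is installed in compiled form; this text tells all that it offers. Calls block until the motion is done:
- move_pose(position, orientation): joint-space move of the TCP to a pose.
- move_linear(position, orientation=None, speed=0.15, stop_force=None): straight line of the TCP; orientation=None keeps the orientation; speed is the mean speed in m/s. With stop_force (N) it stops when the force on the tool has changed by that much, and returns True; else False.
- movej(angles): joint-space move.
- let_go() and grasp(grasp_force=None): open the fingers fully, or close them until they stop; grasp_force is the grip in N (None keeps the last).
- dwell(seconds).
- inverse_kinematics(position, orientation): joint angles nearest the present ones, or None.
- sense(): the state.
- snapshot(name): name is "side" or "top" or "wrist"; returns a dict with "pixels" (480x640x3 uint8, red, green, blue), "intrinsics" (3x3 intrinsics, pixels), "R" (3x3) and "t" (3): a world point X has camera coordinates R X + t. Camera axes: x right, y down, z forward; pixel columns grow to the right and rows downward; lengths in m; the calibration is good to about 2 mm. A picture is of the moment at which its call begins. There is no depth.
A pose or a line that the arm cannot do raises PlanningError and nothing moves.
- close_job(): hands the job in, once; it reports no verdict.
The state is a dict: "clock": time; "q": joint angles; "qvel": joint speeds; "tau": joint torques, N m; "tool_pos": TCP position; "tcp_rot": TCP orientation; "wrist_force": force on the tool from outside, world axes, zero at the start; "wrist_torque": the same for the moment, N m; "width": finger opening in m.
Only numpy, scipy, OpenCV 4.12 (cv2) and the standard library are available. Lean on these libraries where they do the work, as an engineer would, in place of code of your own. Each camera call takes 0.05 s, during which the arm holds its last target.

## Working session

There is one attempt and no reset: what is moved stays moved. The work goes in short steps, each a Python script; the robot and the scene stay as the last script left them, time stands still between calls to the robot, and variables do not carry over. Pictures are saved under pics/ and viewed, and the job is handed in when it is done.

```bash
mkdir -p pics; ls; python3 - <<'E'
from station import *
import cv2
s=sense();print(s)
for n in("side","top","wrist"):
    d=snapshot(n);cv2.imwrite(f"pics/{n}0.png",d["pixels"][:,:,::-1]);print(n,d["intrinsics"],d["R"],d["t"])
E
```

```text
pics
{'clock': 0.0, 'q': array([ 1.28697768,  0.46836748, -0.01161991,  1.60358904,  0.00597914,
        1.07139049, -0.05632927]), 'qvel': array([-0.00197156, -0.00160795,  0.00020297, -0.00218521,  0.00060399,
        0.00057758, -0.00048219]), 'tau': array([ 1.79185267e-04, -5.20561445e+01, -1.24651124e-02, -2.43749356e+01,
       -5.65854006e-02,  1.73527573e-02,  1.41516866e-04]), 'tool_pos': array([ 0.15483754, -0.63070728,  0.21366095]), 'tcp_rot': array([-8.46558261e-04,  9.92764480e-01,  1.20074763e-01, -1.50379786e-04]), 'wrist_force': array([-0.24061143,  0.91948574, -0.00393639]), 'wrist_torque': array([ 0.03919854,  0.026849  , -0.00784528]), 'width': 0.09198095773349795}
side [[515.71433426   0.         322.06877993]
 [  0.         515.71433426 234.51164726]
 [  0.           0.           1.        ]] [[-0.9592877  -0.2818615  -0.01792199]
 [-0.14561551  0.54796434 -0.82373006]
 [ 0.2419984  -0.78758439 -0.56669886]] [0.50171796 0.16015482 1.39948559]
top [[448.09014342   0.         308.74649081]
 [  0.         448.09014342 238.89756086]
 [  0.           0.           1.        ]] [[-0.01192455 -0.99984392 -0.01303588]
 [-0.99016697  0.01362435 -0.1392255 ]
 [ 0.13938137  0.0112475  -0.9901749 ]] [0.02077851 0.50710577 1.48522031]
wrist [[403.25675007   0.         321.05001537]
 [  0.         403.25675007 239.81165553]
 [  0.           0.           1.        ]] [[ 0.23825259 -0.97120202 -0.00152868]
 [-0.93390237 -0.22953381  0.27411783]
 [-0.26657468 -0.06388165 -0.9616949 ]] [-0.64783465 -0.03181147  0.39121682]
```

View pics/side0.png

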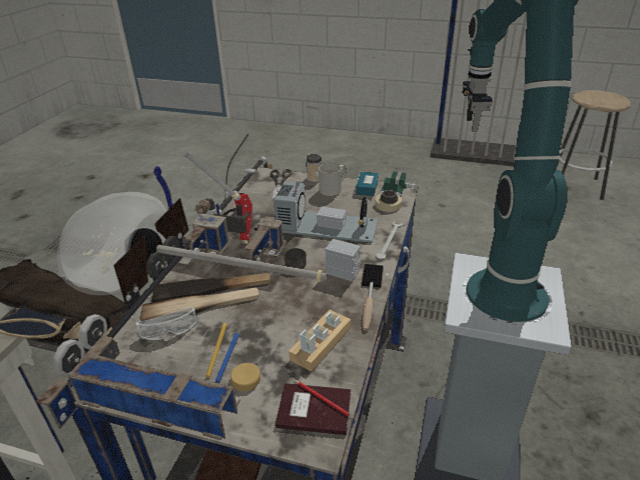

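View pics/top0.png

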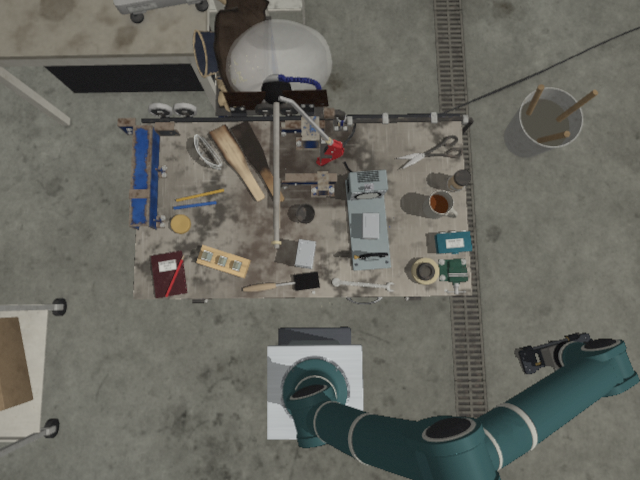

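View pics/wrist0.png

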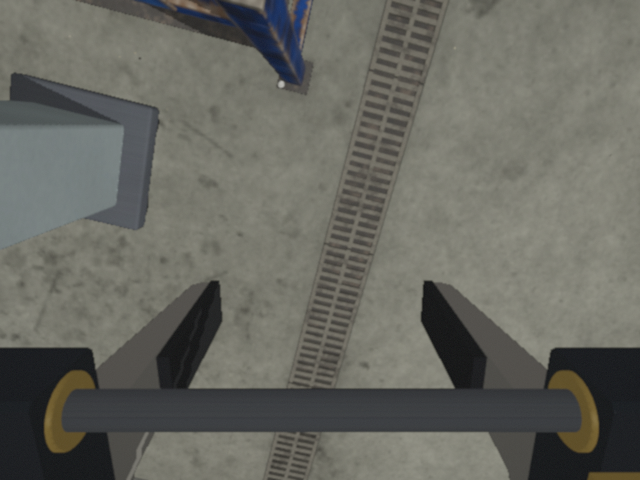

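The views show the viewer at top px (367,220), the column at (305,253), the rack at (223,261), and a rod overhead from (277,100) to (277,242). I'll enlarge the bench.

```bash
python3 - <<'E'
import cv2
a=cv2.imread('pics/top0.png');cv2.imwrite('pics/topz.png',cv2.resize(a[150:300,190:420],None,fx=3.4,fy=3.4,interpolation=cv2.INTER_CUBIC))
a=cv2.imread('pics/side0.png');cv2.imwrite('pics/sidez.png',cv2.resize(a[160:380,200:430],None,fx=2.7,fy=2.7,interpolation=cv2.INTER_CUBIC))
E
```

```text
(no output)
```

View pics/topz.png

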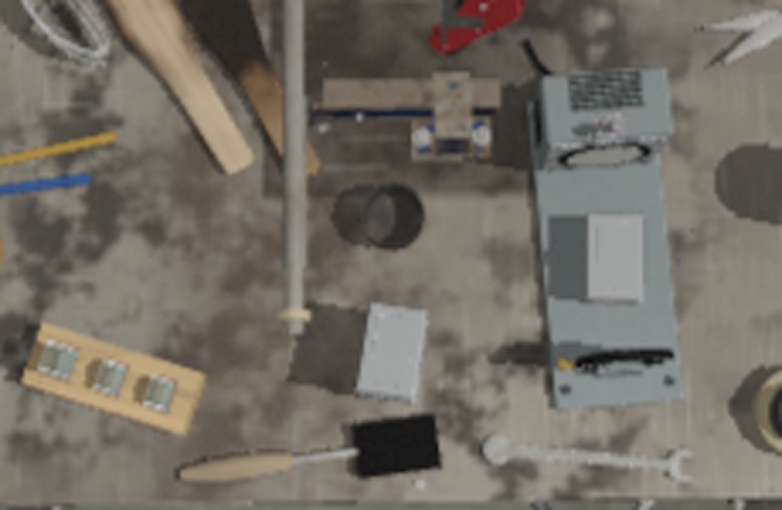

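View pics/sidez.png

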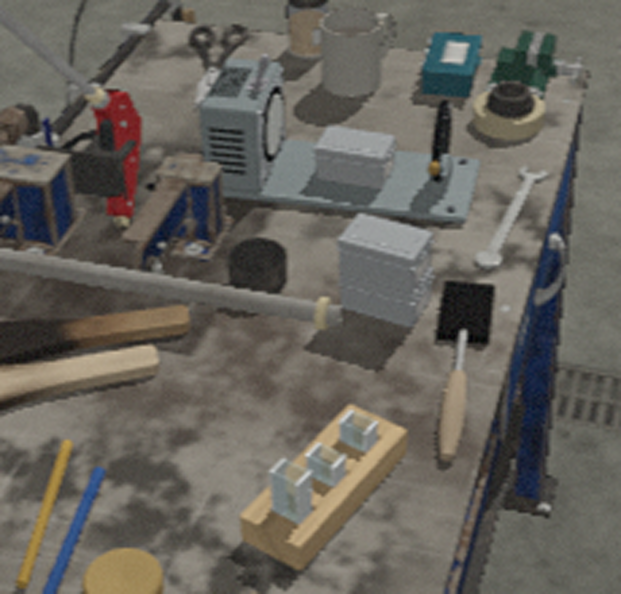

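```bash
cat > h.py <<'E'
from station import *
import numpy as np, cv2
from scipy.spatial.transform import Rotation as Rn
def ray(d,uv):
    K=d["intrinsics"];R=d["R"];t=d["t"]
    v=R.T@np.linalg.inv(K)@np.array([uv[0],uv[1],1.]);return -R.T@t,v
def onz(d,uv,z):
    c,v=ray(d,uv);return c+v*(z-c[2])/v[2]
def tri(d1,p1,d2,p2):
    c1,v1=ray(d1,p1);c2,v2=ray(d2,p2)
    A=np.stack([v1,-v2],1);s=np.linalg.lstsq(A,c2-c1,rcond=None)[0]
    a=c1+v1*s[0];b=c2+v2*s[1];return (a+b)/2,np.linalg.norm(a-b)
def proj(d,X):
    p=d["intrinsics"]@(d["R"]@np.asarray(X)+d["t"]);return p[:2]/p[2]
def save(d,n): cv2.imwrite(f"pics/{n}.png",d["pixels"][:,:,::-1])
def quat(yaw):
    "tool down, tool y (jaw) axis at world angle yaw (from +x)"
    y=np.array([np.cos(yaw),np.sin(yaw),0]);z=np.array([0,0,-1.]);x=np.cross(y,z)
    q=Rn.from_matrix(np.stack([x,y,z],1)).as_quat();return [q[3],q[0],q[1],q[2]]
E
python3 - <<'E'
from h import *
t=snapshot("top");s=snapshot("side")
T=lambda u,v:(190+u/3.4,150+v/3.4)
S=lambda u,v:(200+u/2.7,160+v/2.7)
print("rod end",tri(t,T(295,330),s,S(338,316)))
print("rod far",tri(t,(280,100),s,(160,250)))
# a second rod point: side ray intersect the vertical plane... 
for n,pp,z in [("stray",[(590,214),(642,214),(640,300),(588,298)],.058),("col",[(372,304),(428,312),(414,402),(358,394)],.092),("base",[(683,398),(557,406)],.012),("tallcell",[(57,355)],.074),("rack",[(42,323),(206,375),(186,436),(22,383)],.03),("cup",[(393,217)],.038),("lamptop",[(533,70),(666,70),(672,140),(540,150)],.124),("paddle",[(180,475),(440,420),(440,465),(352,430)],.02)]:
    for p in pp: print(n,onz(t,T(*p),z).round(3))
E
```

```text
rod end (array([0.47826596, 0.12150435, 0.05166277]), np.float64(0.0013183502205761123))
rod far (array([1.00017799, 0.10828511, 0.03591238]), np.float64(0.012495949340040053))
stray [ 0.59  -0.171  0.058]
stray [ 0.589 -0.223  0.058]
stray [ 0.503 -0.218  0.058]
stray [ 0.506 -0.167  0.058]
col [0.498 0.044 0.092]
col [ 0.49  -0.01   0.092]
col [0.403 0.005 0.092]
col [0.412 0.058 0.092]
base [ 0.41  -0.264  0.012]
base [ 0.403 -0.138  0.012]
tallcell [0.455 0.351 0.074]
rack [0.492 0.377 0.03 ]
rack [0.438 0.212 0.03 ]
rack [0.377 0.232 0.03 ]
rack [0.432 0.396 0.03 ]
cup [0.594 0.024 0.038]
lamptop [ 0.718 -0.113  0.124]
lamptop [ 0.716 -0.241  0.124]
lamptop [ 0.647 -0.244  0.124]
lamptop [ 0.639 -0.118  0.124]
paddle [0.339 0.239 0.02 ]
paddle [ 0.39 -0.02  0.02]
paddle [ 0.346 -0.02   0.02 ]
paddle [0.382 0.068 0.02 ]
```

```bash
python3 - <<'E'
from h import *
move_pose([.58,-.16,.36],quat(-np.pi/2))
dwell(.3)
d=snapshot("wrist");save(d,"w1");np.save("w1.npy",d,allow_pickle=True)
s=sense();print(s["clock"],s["tool_pos"],s["q"])
E
```

```text
2.9167 [ 0.57991962 -0.16027272  0.35995734] [ 0.49787691  0.30801748 -0.36689657  1.52249578  0.11215199  1.33196215
 -1.45103751]
```

View pics/w1.png

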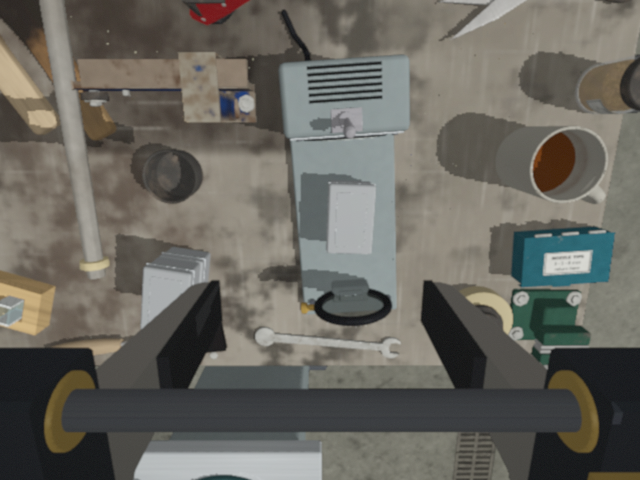

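The wrist view shows the whole viewer: lamp house at px (345,95), stray tin at (351,218), analyser ring at (353,305), toggle at (348,122). Next I'll measure the tin top and the base edges.

```bash
python3 - <<'E'
from h import *
d=np.load("w1.npy",allow_pickle=True).item()
p=d["pixels"];hsv=cv2.cvtColor(p,cv2.COLOR_RGB2HSV)
for uv in [(351,218),(310,170),(310,250),(385,180),(340,80)]: print(uv,p[uv[1],uv[0]],hsv[uv[1],uv[0]])
m=((hsv[...,1]<25)&(hsv[...,2]>140)).astype(np.uint8)*255
m[:150]=0;m[275:]=0;m[:,:318]=0;m[:,392:]=0
m=cv2.morphologyEx(m,cv2.MORPH_OPEN,np.ones((3,3)))
c=max(cv2.findContours(m,0,2)[0],key=cv2.contourArea)
z=p[40:340,260:440][:,:,::-1].copy()
cv2.drawContours(z,[c-[260,40]],-1,(0,0,255),1)
cv2.imwrite("pics/w1z.png",cv2.resize(z,None,fx=2,fy=2,interpolation=cv2.INTER_NEAREST))
E
```

```text
(351, 218) [173 175 176] [100   4 176]
(310, 170) [142 152 150] [ 84  17 152]
(310, 250) [145 155 155] [ 90  16 155]
(385, 180) [144 154 153] [ 87  17 154]
(340, 80) [64 71 70] [86 25 71]
```

View pics/w1z.png

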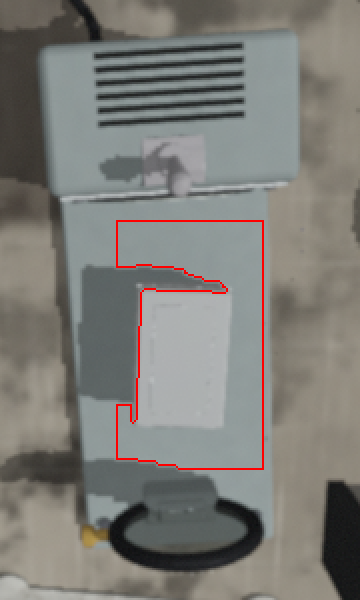

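```bash
python3 - <<'E'
from h import *
d=np.load("w1.npy",allow_pickle=True).item()
p=d["pixels"];hsv=cv2.cvtColor(p,cv2.COLOR_RGB2HSV)
m=((hsv[...,1]<10)&(hsv[...,2]>160)).astype(np.uint8)*255
m[:150]=0;m[275:]=0;m[:,:318]=0;m[:,392:]=0
m=cv2.morphologyEx(m,cv2.MORPH_OPEN,np.ones((3,3)))
c=max(cv2.findContours(m,0,2)[0],key=cv2.contourArea)
P=np.array([onz(d,q[0],.058)[:2] for q in c])
r=cv2.minAreaRect((P*1000).astype(np.float32));print("stray",r,cv2.boxPoints(r).round(1).tolist())
b=((hsv[...,0]>70)&(hsv[...,0]<100)&(hsv[...,1]>9)&(hsv[...,1]<60)).astype(np.uint8)*255
b=cv2.morphologyEx(b,cv2.MORPH_OPEN,np.ones((3,3)))
L=[];Rr=[]
for v in range(145,265,3):
    row=np.where(b[v,270:420])[0]+270
    u0,u1=row.min()-.5,row.max()+.5
    L.append(onz(d,(u0,v),.012)[:2]);Rr.append(onz(d,(u1,v),.012)[:2])
for n,Q in(("L",L),("R",Rr)):
    Q=np.array(Q,np.float32);l=cv2.fitLine(Q,cv2.DIST_HUBER,0,.001,.001).ravel();
    if l[0]<0:l[:2]*=-1
    res=(Q-l[2:])@np.array([-l[1],l[0]])
    print(n,np.degrees(np.arctan2(l[1],l[0])),"y at x=.55:",l[3]+(.55-l[2])*l[1]/l[0],res.std())
# lamp house top edges etc (zoom px->full): z/2+ (260,40)
Z=lambda u,v:(260+u/2,40+v/2)
for n,q,z in [("lampTL",(40,48),.124),("lampTR",(298,32),.124),("lampfrontL",(48,192),.124),("lampfrontR",(298,182),.124),("baseFL",(88,548),.012),("baseFR",(272,545),.012),("tip",(181,183),.164),("ring L",(108,536),.07),("ring R",(265,530),.07)]:
    print(n,onz(d,Z(*q),z).round(4))
E
```

```text
stray ((546.2697143554688, -195.53829956054688), (53.2396354675293, 82.94917297363281), 88.11968994140625) [[503.8999938964844, -220.8000030517578], [586.7999877929688, -223.5], [588.5999755859375, -170.3000030517578], [505.70001220703125, -167.60000610351562]]
L 3.6579397 y at x=.55: -0.12600257 0.00042162917
R 3.5479581 y at x=.55: -0.25493973 0.0004170385
lampTL [ 0.7107 -0.1212  0.124 ]
lampTR [ 0.7175 -0.2409  0.124 ]
lampfrontL [ 0.6458 -0.1232  0.124 ]
lampfrontR [ 0.6504 -0.2449  0.124 ]
baseFL [ 0.3997 -0.1351  0.012 ]
baseFR [ 0.4019 -0.2647  0.012 ]
tip [ 0.6506 -0.1852  0.164 ]
ring L [ 0.4366 -0.1504  0.07  ]
ring R [ 0.4406 -0.2481  0.07  ]
```

Viewer: yaw 3.6°, measured width 129 mm (130 given), origin about (0.562,-0.190). Stray tin: centre (0.546,-0.1955), yaw -1.9°. Next, a look at the column and rack.

```bash
python3 - <<'E'
from h import *
move_pose([.42,.16,.36],quat(-np.pi/2))
dwell(.3)
d=snapshot("wrist");save(d,"w2");np.save("w2.npy",d,allow_pickle=True)
s=sense();print(s["clock"],s["tool_pos"],s["q"])
p=d["pixels"]
for n,X in(("col",(.45,.024,.092)),("cell",(.455,.351,.074))):print(n,proj(d,X))
E
```

```text
4.6083 [0.42024667 0.15968518 0.35988191] [ 0.20378682  0.0320722  -0.64497271  1.83829909  0.01980625  1.27795953
 -2.01819489]
col [448.01443704 169.69877982]
cell [150.49022996 163.82078704]
```

View pics/w2.png

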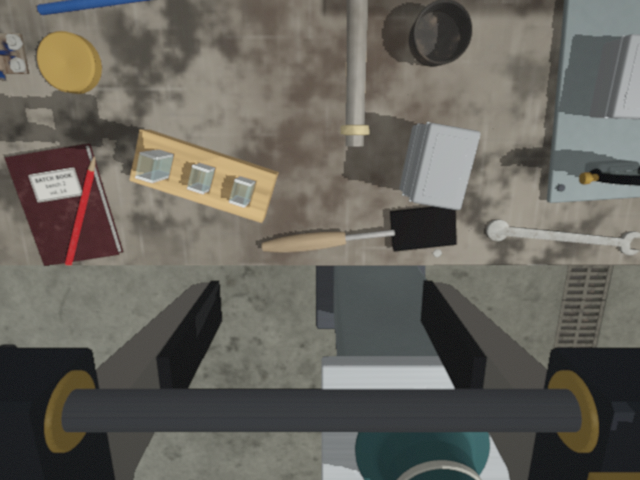

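The column top is at px (448,166) and the rack at (204,176), with the tall cell in its left pocket at (155,165). I'll zoom in.

```bash
python3 - <<'E'
from h import *
d=np.load("w2.npy",allow_pickle=True).item()
p=d["pixels"]
a=p[110:235,385:500][:,:,::-1];cv2.imwrite("pics/w2a.png",cv2.resize(a,None,fx=4.5,fy=4.5,interpolation=cv2.INTER_CUBIC))
a=p[115:235,120:290][:,:,::-1];cv2.imwrite("pics/w2b.png",cv2.resize(a,None,fx=4.5,fy=4.5,interpolation=cv2.INTER_CUBIC))
hsv=cv2.cvtColor(p,cv2.COLOR_RGB2HSV)
print(p[170,448],p[170,410],p[200,145],p[195,160],p[140,200])
# rack (beech) mask
m=((hsv[...,0]>12)&(hsv[...,0]<26)&(hsv[...,1]>80)&(hsv[...,2]>120)).astype(np.uint8)*255
m[:120]=0;m[228:]=0;m[:,:120]=0;m[:,290:]=0
c=max(cv2.findContours(m,0,2)[0],key=cv2.contourArea)
P=np.array([onz(d,q[0],.03)[:2] for q in c])
print("rack",cv2.minAreaRect((P*1000).astype(np.float32)))
E
```

```text
[175 178 178] [96 99 99] [138 131 121] [129 123 113] [147 142 129]
rack ((436.0262451171875, 306.03302001953125), (172.9801025390625, 67.79146575927734), 71.574951171875)
```

View pics/w2a.png

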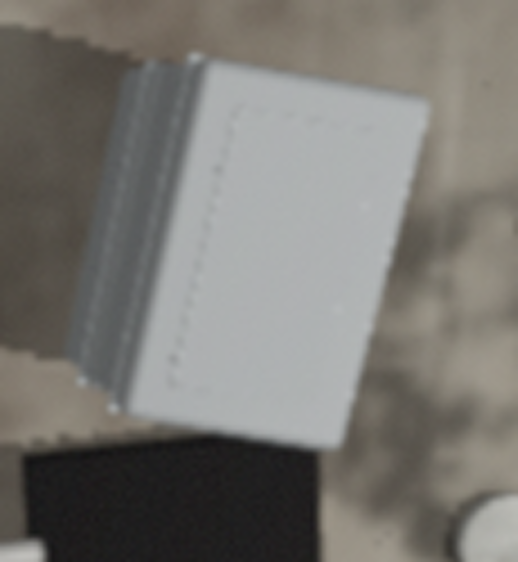

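View pics/w2b.png

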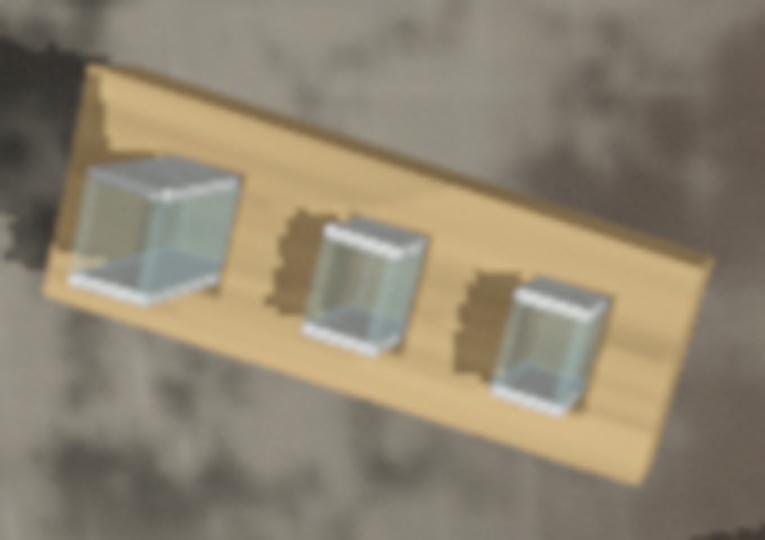

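```bash
python3 - <<'E'
from h import *
d=np.load("w2.npy",allow_pickle=True).item()
B=lambda u,v:(120+u/4.5-.5+.11,115+v/4.5-.5+.11)
A=lambda u,v:(385+u/4.5-.39,110+v/4.5-.39)
def rect(Q,n):
    Q=np.array(Q);print(n,Q.round(4).tolist(),"cent",Q.mean(0).round(4));
    for i in range(4):
        e=Q[(i+1)%4]-Q[i];print("  len",np.linalg.norm(e).round(4),"ang",np.degrees(np.arctan2(e[1],e[0])).round(2))
rect([onz(d,B(*q),.03)[:2] for q in [(98,78),(708,272),(640,487),(45,295)]],"rack")
rect([onz(d,A(*q),.092)[:2] for q in [(204,60),(430,99),(342,446),(130,412)]],"col")
# lower tin: base bottom-left; seam lines
print("lid edge of lower tin left corners z~.046", [onz(d,A(*q),.046).round(4) for q in [(150,62),(82,380)]])
c,_=ray(d,(0,0));print("cam",c)
# predict tall cell top corners
yaw=np.radians(71.6);ux=np.array([np.cos(yaw),np.sin(yaw)]);C=np.array([.435,.3055])+.052*ux
print("cell",C)
img=d["pixels"][:,:,::-1].copy();img=cv2.resize(img[115:235,120:290],None,fx=4.5,fy=4.5,interpolation=cv2.INTER_CUBIC)
uy=np.array([-ux[1],ux[0]])
for k,h in((1,.074),(0,.05),(-1,.05)):
  Cc=C+(k-1)*.052*ux
  for z in(.03,h):
    pts=[]
    for a,b in((1,1),(1,-1),(-1,-1),(-1,1)):
        X=np.r_[Cc+a*.01*ux+b*.015*uy,z];q=proj(d,X);pts.append(((q-[120,115]+.39)*4.5))
    cv2.polylines(img,[np.array(pts,np.int32)],True,(0,0,255) if z>.03 else (0,255,0),1)
cv2.imwrite("pics/w2c.png",img)
E
```

```text
rack [[0.4887, 0.3759], [0.4371, 0.2151], [0.3766, 0.2362], [0.4311, 0.3976]] cent [0.4334 0.3062]
  len 0.1689 ang -107.78
  len 0.0641 ang 160.73
  len 0.1703 ang 71.35
  len 0.0616 ang -20.63
col [[0.4984, 0.047], [0.4896, -0.0064], [0.4072, 0.0064], [0.4158, 0.059]] cent [0.4527 0.0265]
  len 0.0541 ang -99.37
  len 0.0833 ang 171.16
  len 0.0533 ang 80.8
  len 0.0835 ang -8.31
lid edge of lower tin left corners z~.046 [array([0.4981, 0.0488, 0.046 ]), array([0.416 , 0.0618, 0.046 ])]
cam [0.49669549 0.16051304 0.53005094]
cell [0.45141375 0.35484155]
```

View pics/w2c.png

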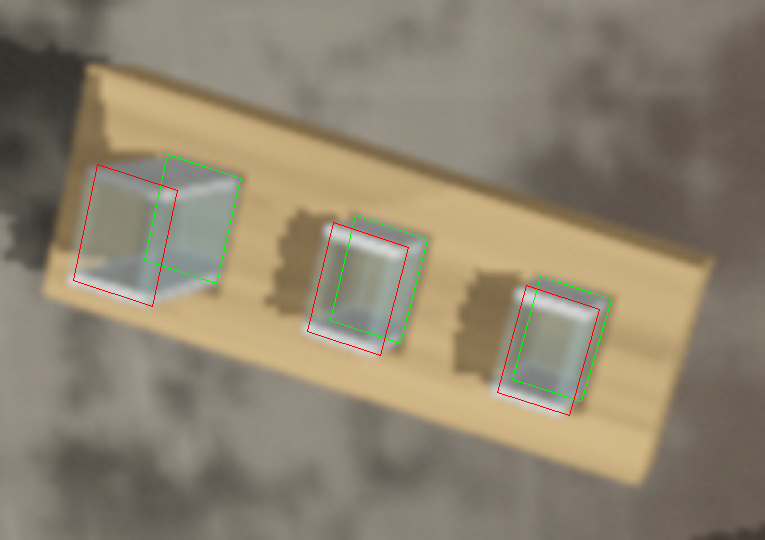

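Column: centre about (0.452,0.026), yaw -8.6°. Rack: corner edges 169×64 and 170×62 (170×64 given). Tall-cell pocket about (0.452,0.3555), with cell x at 71.5°. The overlay agrees to about 1 mm, so I'll grasp the stray tin.

```bash
python3 - <<'E'
from h import *
q=quat(np.radians(-91.9))
move_pose([.5463,-.1955,.20],q)
move_linear([.5463,-.1955,.030],q,speed=.12,stop_force=15)
grasp(25)
s=sense();print(s["clock"],s["tool_pos"],s["width"],s["wrist_force"])
move_linear([.5463,-.1955,.23],q,speed=.15)
s=sense();print(s["clock"],s["tool_pos"],s["width"],s["wrist_force"])
d=snapshot("wrist");save(d,"w3")
E
```

```text
8.325 [ 0.54631671 -0.19554753  0.03007504] 0.05612351456006351 [0.50636947 0.31437053 0.14167147]
9.8083 [ 0.54567378 -0.19532153  0.2289295 ] 0.0560848779510509 [-0.39557552 -0.30500414 -3.72344342]
```

View pics/w3.png

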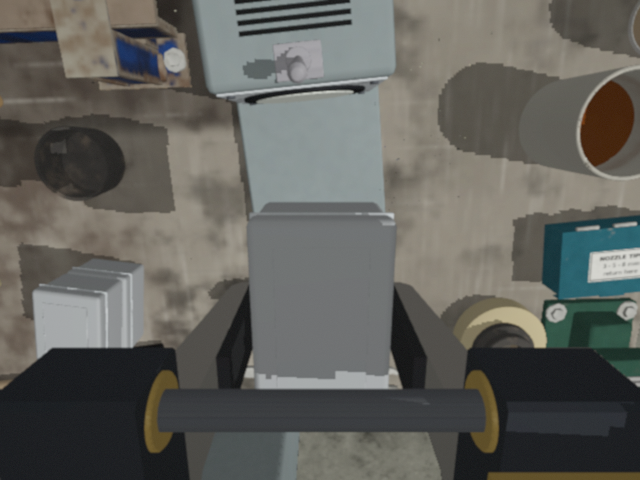

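```bash
python3 - <<'E'
from h import *
d=snapshot("wrist");s=sense();tp=s["tool_pos"]
m=np.array([onz(d,(u,v),tp[2]+.028) for u,v in((250,220),(395,216))]);print(m)
ang=np.radians(-1.9);f=m.mean(0)-tp;print("front edge ahead of TCP",f[:2]@[np.cos(ang),np.sin(ang)],"expect .043; lateral",f[:2]@[-np.sin(ang),np.cos(ang)])
print(np.degrees(np.arctan2(*(m[0]-m[1])[:2]))) 
E
```

```text
[[ 0.58981007 -0.17005504  0.25697597]
 [ 0.5895547  -0.22238864  0.25697597]]
front edge ahead of TCP 0.04391223373954902 expect .043; lateral 0.0005649889192610825
0.2795824072350754
```

```bash
python3 - <<'E'
from h import *
q=quat(np.radians(-98.6))
move_pose([.452,.026,.22],q)
dwell(.2)
move_linear([.452,.026,.125],q,speed=.12)
dwell(.3);print(sense()["wrist_force"])
r=move_linear([.452,.026,.107],q,speed=.03,stop_force=3)
s=sense();print(r,s["clock"],s["tool_pos"],s["wrist_force"])
let_go();dwell(.2)
move_linear([.452,.026,.26],q,speed=.15)
s=sense();print(s["clock"],s["tool_pos"],s["width"])
d=snapshot("wrist");save(d,"w4");t=snapshot("side");cv2.imwrite("pics/s4.png",cv2.resize(t["pixels"][160:300,270:410][:,:,::-1],None,fx=4,fy=4,interpolation=cv2.INTER_CUBIC))
E
```

```text
[ 0.01515049  0.31340173 -3.11761609]
True 12.8083 [0.45185719 0.02591383 0.10971188] [-0.21726942  0.30922329  3.41652493]
14.85 [0.45136923 0.02592886 0.25917296] 0.09195310803286166
```

View pics/w4.png

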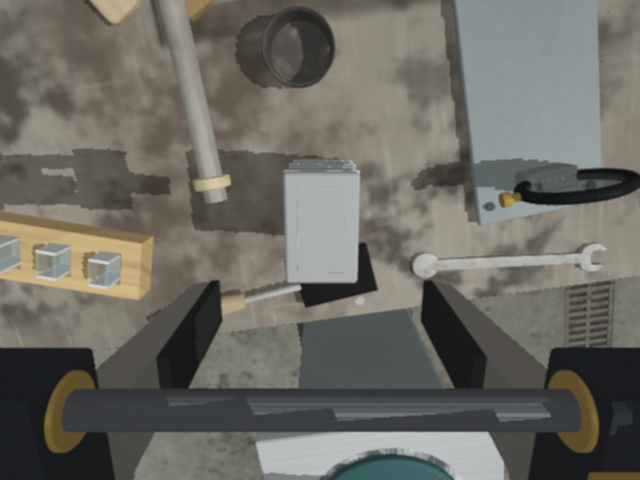

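View pics/s4.png

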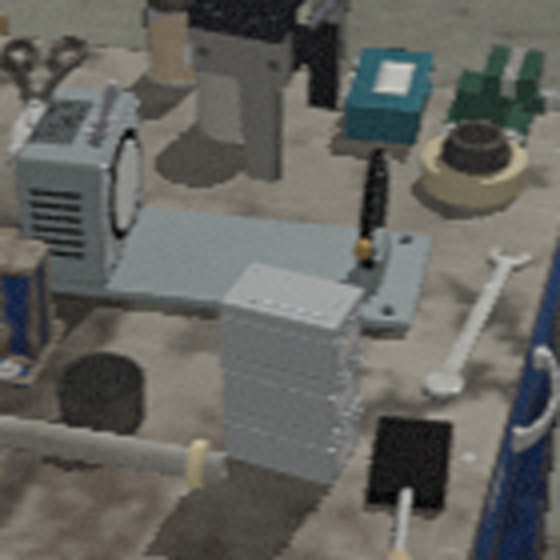

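```bash
python3 - <<'E'
import cv2
a=cv2.imread('pics/w4.png')[145:300,265:375];cv2.imwrite('pics/w4z.png',cv2.resize(a,None,fx=3.8,fy=3.8,interpolation=cv2.INTER_CUBIC))
E
```

```text
(no output)
```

View pics/w4z.png

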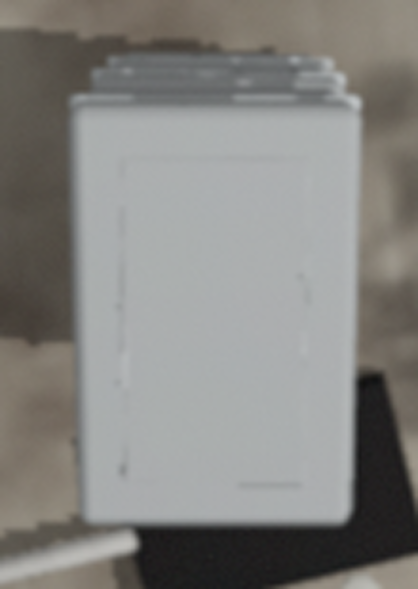

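```bash
python3 - <<'E'
from h import *
d=snapshot("wrist")
W=lambda u,v:(265+u/3.8,145+v/3.8)
for z,a,b,v in((.138,72,360,97),(.092,93,345,74),(.046,108,332,60)):
    A=onz(d,W(a,v),z);B=onz(d,W(b,v),z);print(z,((A+B)/2).round(4),np.linalg.norm(A-B).round(4))
E
```

```text
0.138 [0.4954 0.0196 0.138 ] 0.0543
0.092 [0.4952 0.0189 0.092 ] 0.0547
0.046 [0.4942 0.0186 0.046 ] 0.0552
```

Stack is square to within about 1.5 mm. Next, the switch.

```bash
cat >> h.py <<'E'
VY=np.radians(3.6);O=np.array([.562,-.190,0]);VX=np.array([np.cos(VY),np.sin(VY),0]);VYA=np.array([-np.sin(VY),np.cos(VY),0])
def V(x,y,z): return O+x*VX+y*VYA+np.array([0,0,z])
E
python3 - <<'E'
from h import *
q=quat(VY-np.pi/2)
grasp(5)
move_pose(V(.045,0,.24),q)
move_linear(V(.045,0,.152),q,speed=.12)
dwell(.2)
r=move_linear(V(.097,0,.152),q,speed=.03,stop_force=8)
s=sense();print(r,s["clock"],(s["tool_pos"]-O)@VX,s["tool_pos"],s["wrist_force"])
d=snapshot("wrist");save(d,"w5")
move_linear(V(.045,0,.152),q,speed=.12)
move_linear(V(.045,0,.30),q,speed=.15)
d=snapshot("wrist");save(d,"w6");t=snapshot("side");cv2.imwrite("pics/s6.png",cv2.resize(t["pixels"][160:300,250:390][:,:,::-1],None,fx=4,fy=4,interpolation=cv2.INTER_CUBIC))
print(sense()["clock"])
for a in(-.349,.351): print(proj(d,V(.099+.037*np.sin(a),0,.129+.037*np.cos(a))))
E
```

```text
True 20.0417 0.0934073305906724 [ 0.65522588 -0.18418049  0.15115681] [-2.07912541  0.10809791  2.24285262]
21.875
[322.92189716 172.28409627]
[322.96294902 137.44537965]
```

View pics/w6.png

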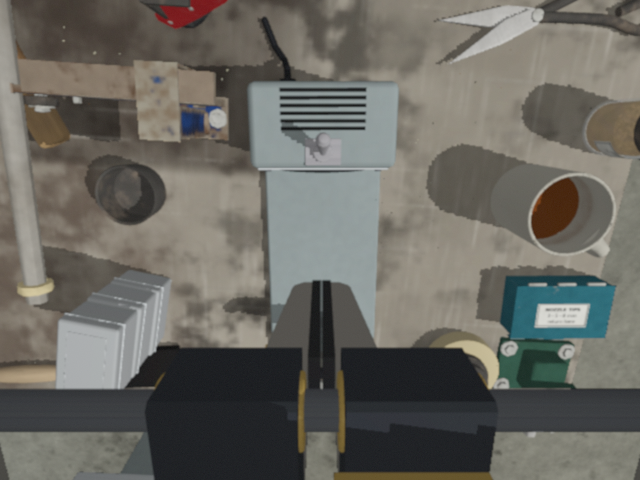

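View pics/s6.png

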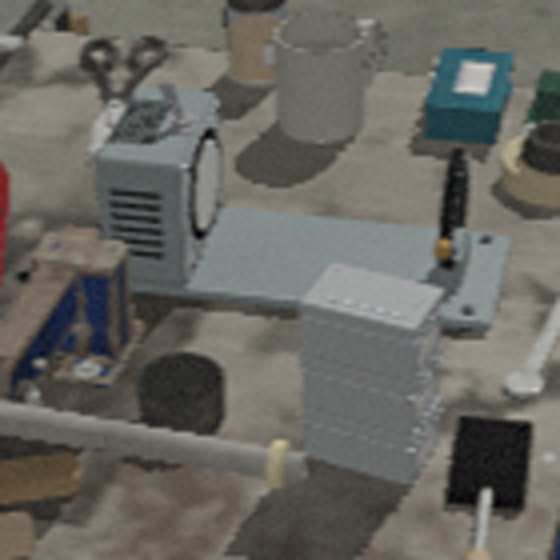

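The toggle tip is at about px (322,140). Prediction is row 137 for fully on and 172 for off, so the lamp is on. Next, the tall cell.

```bash
python3 - <<'E'
from h import *
C=np.array([.452,.3555])
q=quat(np.radians(-18.5))
let_go()
move_pose([*C,.20],q)
dwell(.2)
d=snapshot("wrist");save(d,"w7")
np.save("w7.npy",d,allow_pickle=True)
print(sense()["clock"],sense()["tool_pos"])
ux=np.array([np.cos(np.radians(71.5)),np.sin(np.radians(71.5))]);uy=np.array([-ux[1],ux[0]])
img=d["pixels"][:,:,::-1].copy()
for z,c in((.03,(0,255,0)),(.074,(0,0,255))):
    pts=[proj(d,np.r_[C+a*.01*ux+b*.015*uy,z]) for a,b in((1,1),(1,-1),(-1,-1),(-1,1))]
    cv2.polylines(img,[np.array(pts,np.int32)],True,c,1)
cv2.imwrite("pics/w7o.png",img)
E
```

```text
25.5583 [0.45246091 0.35506922 0.20005169]
```

View pics/w7o.png

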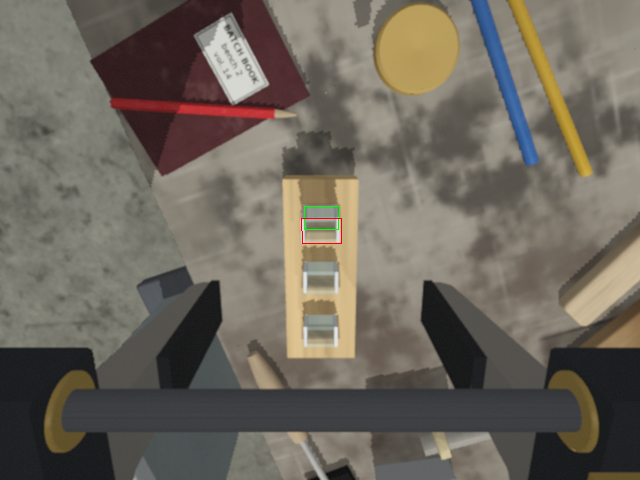

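The overlay sits on the tall cell (px 322,228), centred between the fingers, so I can descend.

```bash
python3 - <<'E'
from h import *
C=np.array([.452,.3555])
q=quat(np.radians(-18.5))
r=move_linear([*C,.042],q,speed=.12,stop_force=10)
dwell(.2);print(r,sense()["tool_pos"])
grasp(12)
s=sense();print(s["clock"],s["tool_pos"],s["width"],s["wrist_force"],s["wrist_torque"])
move_linear([*C,.11],q,speed=.05)
move_linear([*C,.22],q,speed=.12)
dwell(.2)
s=sense();print(s["clock"],s["tool_pos"],s["width"],s["wrist_force"])
d=snapshot("wrist");save(d,"w8")
E
```

```text
False [0.45233778 0.35564718 0.04252399]
28.175 [0.45200803 0.35545565 0.04198782] 0.02994894683142499 [-0.22222396  0.44541883 -1.18706738] [ 0.02258737 -0.08115149  0.02026949]
30.95 [0.45171781 0.35530534 0.2193075 ] 0.030175314751918845 [-0.52195477 -0.23488192 -0.2657233 ]
```

View pics/w8.png

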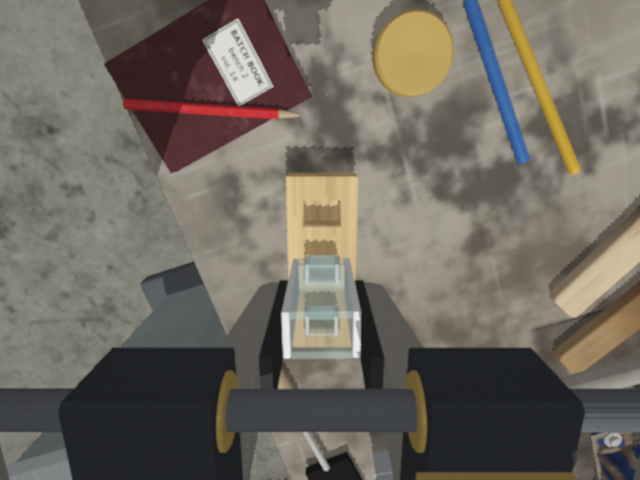

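```bash
python3 - <<'E'
from h import *
q0=quat(np.radians(-18.5));q=quat(VY-np.pi/2)
move_linear([.452,.3555,.28],q0,speed=.15)
move_linear(V(-.014,0,.28),q,speed=.2)
dwell(.2);s=sense();print(s["clock"],s["tool_pos"],s["width"])
move_linear(V(-.014,0,.078),q,speed=.08,stop_force=10)
dwell(.5)
s=sense();print(s["clock"],s["tool_pos"],V(-.014,0,.078),s["width"],s["wrist_force"])
for n in("wrist","side","top"):
    d=snapshot(n);save(d,n+"9");np.save(n+"9.npy",d,allow_pickle=True)
a=cv2.imread("pics/side9.png");cv2.imwrite("pics/s9z.png",cv2.resize(a[160:290,250:390],None,fx=5,fy=4.5,interpolation=cv2.INTER_CUBIC))
E
```

```text
34.675 [ 0.5480336  -0.19065615  0.2800748 ] 0.02994128504269929
37.85 [ 0.54800319 -0.19083442  0.07798703] [ 0.54802763 -0.19087907  0.078     ] 0.03024013770910719 [-0.16576399  0.0825992  -0.34106887]
```

View pics/wrist9.png

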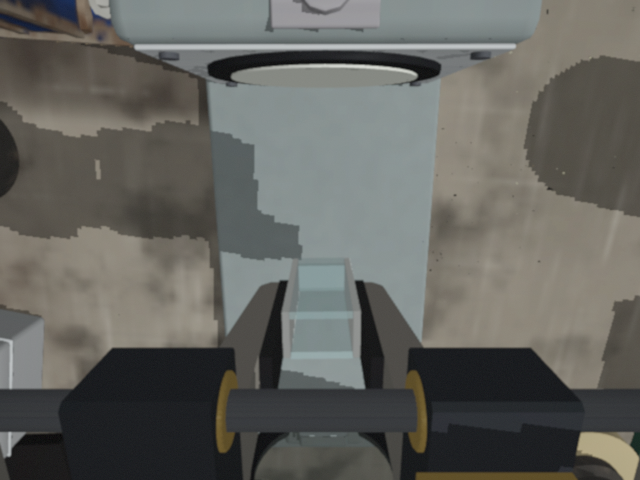

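View pics/s9z.png

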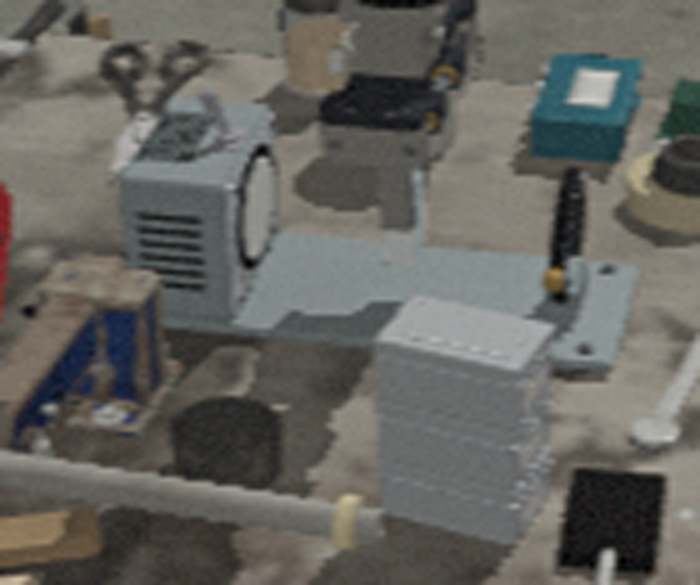

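```bash
python3 - <<'E'
from h import *
d=np.load("wrist9.npy",allow_pickle=True).item()
p=d["pixels"];hsv=cv2.cvtColor(p,cv2.COLOR_RGB2HSV)
b=((hsv[...,0]>70)&(hsv[...,0]<105)&(hsv[...,1]>9)&(hsv[...,1]<60)).astype(np.uint8)*255
b=cv2.morphologyEx(b,cv2.MORPH_OPEN,np.ones((3,3)))
L=[];R=[]
for v in range(95,330,6):
    row=np.where(b[v,190:450])[0]+190
    L.append(onz(d,(row.min()-.5,v),.012)[:2]);R.append(onz(d,(row.max()+.5,v),.012)[:2])
yc=[]
for Q in(L,R):
    Q=np.array(Q,np.float32);l=cv2.fitLine(Q,cv2.DIST_HUBER,0,.0005,.001).ravel();yc.append(l[3]+(.548-l[2])*l[1]/l[0]);print("yaw",np.degrees(np.arctan(l[1]/l[0])),"y at x=.548",yc[-1])
print("centre y",np.mean(yc),"TCP y",sense()["tool_pos"][1],"width",yc[0]-yc[1])
for n,a,bq,v,z in(("cell top far",287,354,259,.110),("cell top near",282,361,357,.110)):
    A=onz(d,(a,v),z);B=onz(d,(bq,v),z);print(n,((A+B)/2).round(4),np.linalg.norm(A-B).round(4))
# axis height: lamp house ring seen from the side
E
python3 - <<'E'
import cv2
a=cv2.imread('pics/wrist9.png');cv2.imwrite('pics/w9z.png',cv2.resize(a[240:380,240:400],None,fx=4,fy=4,interpolation=cv2.INTER_CUBIC))
E
```

```text
yaw 3.6497195 y at x=.548 -0.12671453
yaw 3.798258 y at x=.548 -0.2551151
centre y -0.19091481 TCP y -0.19088878836455345 width 0.12840056
cell top far [ 0.5776 -0.1877  0.11  ] 0.0242
cell top near [ 0.5376 -0.1905  0.11  ] 0.0307
```

View pics/w9z.png

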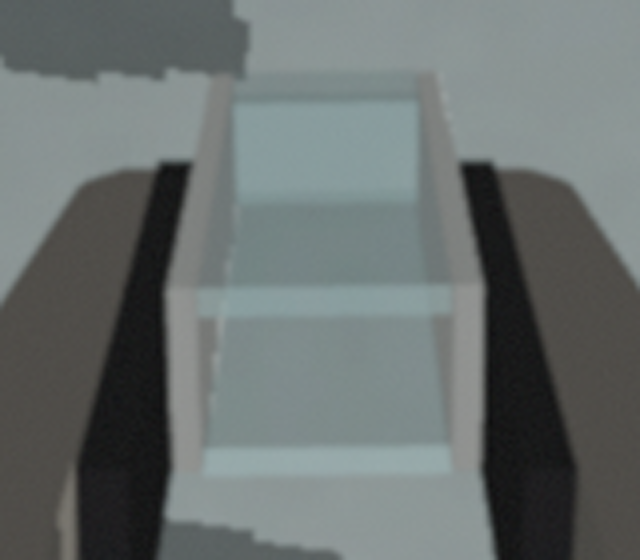

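```bash
python3 - <<'E'
from h import *
d=np.load("wrist9.npy",allow_pickle=True).item()
for n,uv in(("bottom front",(321,258.5)),("top front",(321.3,311)),("top rear",(322,358))):
    c,v=ray(d,uv)
    for x in ((.558,) if "front" in n else (.538,)): print(n,(c+v*(x-c[0])/v[0]).round(4))
s=sense();print(s["clock"],s["width"])
E
```

```text
bottom front [ 0.558  -0.1891  0.0508]
top front [ 0.558  -0.1892  0.1118]
top rear [ 0.538  -0.1907  0.1113]
38.0 0.02989143577997766
```

```bash
python3 - <<'E'
from h import *
move_linear(V(-.014,0,.077),quat(VY-np.pi/2),speed=.02)
dwell(.5);s=sense();print(s["clock"],s["tool_pos"],s["width"],abs(s["qvel"]).max())
close_job()
E
```

```text
38.75 [ 0.5480365  -0.19088933  0.07702692] 0.029884324269021698 0.0014805602213768929
the job is handed in; nothing more can be done
```

I put the stray tin on the column, switched the lamp on, and handed the job in at 38.8 s with the tall cell held in the light path. `close_job()` gave no verdict, so the results below are from my own last checks.

- **Tins:** the stray tin's front edge is within about 1.5 mm of the two tins below it. The later side view shows the stack still standing.
- **Lamp switch:** I pushed it to its end stop. The tip shows at image row 140, where I predicted 137 for fully on and 172 for off. That puts it slightly short of full travel or within measuring error, roughly 0.65 rad.
- **Cell position:** it is gripped across its frosted faces, with the fingers 29.9 mm apart (30 mm expected). The tool is within 0.1 mm of the viewer's centre line. The cell looks upright and square to the light; the base edges measured 3.6–3.8° and I used 3.6°.
- **Disagreement on height:** the image put the cell's top about 1.5 mm and its bottom about 5 mm higher than the grip geometry says. The bottom reading is the coarser one. I lowered the cell 1 mm as a compromise, which should stay within the 8 mm limit, and did not image it again after that.
- **Other items:** none of the moves met unexpected contact, but I did not measure the short cells or bystanders again at the end.

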